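# Pin the camera-arm lever upright

## Robot

A 6-joint arm with a two-finger parallel gripper is mounted at the origin on the work surface. World frame = base frame: x ahead of the robot, y to its left, z up, the work surface at z = 0. Lengths are in mm, angles in rad, forces in N, time in s.
With the tool pointing down it reaches from about 400 to 925 mm from the base axis. Payload 12.5 kg.
Tool frame: the origin (TCP) lies at the very end of the fingers, on their centre line; the grasp point (between the pads) lies behind it (env.grip_depth is the z of the grasp point in the tool frame, in mm); z points along the fingers, y is the line along which they close (so a half turn about z gives the same grasp; the last joint's range is limited). The gripper opens to 95 mm and grips with 3 to 60 N. Pads are 20 mm wide; open, the fingers measure 119 mm over their backs; the gripper's body (75 mm by 180 mm) begins 59 mm behind the grasp point.
Start: joints at [-1.316, 0.491, 1.559, -0, 1.092, -0.106], TCP at [220.663, -584.769, 214.661] pointing down, gripper open.
Joint ranges: [-3.1, 3.1], [-0.84, 2.19], [0.05, 2.79], [-1.13, 4.28], [0.06, 2.93], [-2.69, 2.69]. Speed limits (rad/s): [2.22, 2.22, 2.79, 3.14, 3.14, 3.14].

## Interface

Orientations are given as [roll, pitch, yaw] about the fixed x, y, z axes, in that order (R = Rz(yaw) Ry(pitch) Rx(roll)).
In Python, from cell import env, optics gives the robot as it stands.
- The arm moves only by the tool step_arm, never from a script. Its argument "moves" is a list of rows, each an object of numbers: "tx", "ty", "tz": the shift along the tool's x, y, z in mm; "roll": the turn about the tool's z in rad. In form: [{"tx": .., "ty": .., "tz": .., "roll": ..}, ...]. A call has 1 to 12 rows; each row is the pose to reach, as a shift and turn from the pose commanded when the call began, along the tool's axes at that moment; what a row does not reach only later rows make up. A row lasts 1/12 s, in which the tool goes at most 41.7 mm and 7.16 degrees, less where a joint would pass 70% of its speed; a pose out of reach is approached as far as the arm can. A call with a gripper value outside its range is refused whole. "grip" is the finger opening in mm, from 0 to 95.1, set as the call begins (left out, the last holds). The fingers move at their own pace and stop on an object; the grip force is fixed at half the most. Time passes only in rows, so rows that repeat a pose let the fingers close. It gives the time, the measured TCP pose, the force, the opening and the grip force at its end, in the units of the state.
- env.state(): the state, without advancing time (a new reading comes with each control period).
- optics.read_camera(name): name is "side" or "top"; returns a dict with "pixels" (400x640x3 uint8, blue, green, red), "mtx" (3x3 intrinsics, pixels), "view" (4x4, takes a point from world to camera coordinates). Camera axes: x right, y down, z forward; pixel columns grow to the right and rows downward; lengths in mm; the calibration is good to about 2 mm. A picture is of the moment at which its call begins. There is no depth.
- env.job_done(): hands the job in; it is judged then, once.
The state is a dict: "t": time; "joints": joint angles; "qvel": joint speeds; "tau": joint torques, N m; "eef_pos": TCP position; "tcp_rot": TCP orientation; "ft_force": force on the tool from outside, world axes, zero at the start; "moment": the same for the moment, N m; "opening": opening from 0.0 (shut) to 1.0 (fully open); "grip_force": force on a finger pad.
Only numpy, scipy, OpenCV 4.12 (cv2) and the standard library are available. Lean on these libraries where they do the work, as an engineer would, in place of code of your own. Each camera call takes 0.05 s, during which the arm holds its last target. There are 200 camera calls.

## Task

Swing the lever of the leaning camera-arm bracket upright, so that its hole lines up with the middle one of the three holes in the bracket's plates, then lock it there: push the pin with the long shank through plate, lever and rear plate until its grip butts against the front plate, and let go. Leave the short-shanked pin where it lies and do not knock the jar, the pen cup or the other things about.

Things in the scene. Friction and masses are not known exactly. Their poses are not given: they have to be found in the camera images.
- bracket: Fixed steel foot, 150 x 120 x 12 mm, origin under its centre, z up, x the way the bracket faces (away from the robot). Two aluminium plates, 96 wide, 113 tall, 8 thick, 24 mm apart, lean 25 degrees back towards the robot, so their fronts face +x and 25 degrees upward. Both have the same three 16 mm holes, 30 mm apart sideways, on a 70 mm arc about the lever's hinge; the middle one is highest.
- mid_hole (a point): Centre of the middle hole's mouth on the front plate's outer face. x points straight out of the plate (25 degrees above level): the pin goes in along -x. z points up along the leaning plate, whose top edge is 18 mm further up; y sideways. Along -x: front plate 0 to 8 mm, lever 14 to 26 mm, rear plate 32 to 40 mm, free behind.
- lever (a joint): Angle (rad) of the steel swing lever hinged between the plates; stays where it is left. 0 = upright in the leaning plane, its hole in line with the middle hole; positive = leaning to the bracket's -y side; range -0.75 to 0.75. Hinge axis parallel to x of mid_hole, 70 mm below it along its z; lever mid-plane 20 mm behind it along -x.
- lever_knob (a point): Centre of the lever's black round knob: a cylinder 22 mm in diameter, 26 mm long, axis parallel to the hinge, 145 mm from the hinge. The neck below it is 14 mm wide for 40 mm. Axes as mid_hole's but turned with the lever: z from hinge to knob, x along the hinge axis.
- lever_hole (a point): Centre of the lever's own round 16 mm hole, mid-thickness, 70 mm from the hinge; axes as lever_knob.
- long_pin: Loose retaining pin, about 120 g: square black grip 24 x 24 x 90 mm and steel shank 12 mm in diameter, 52 mm long, tip tapered. Lies flat on the desk to one side of the bracket or the other. Origin on the axis at the shoulder where grip meets shank; x points to the tip; the grip reaches from x = -90 mm to 0.
- long_pin_tip (a point): Tip of the long pin's shank, 52 mm ahead of its shoulder.
- short_pin: The other loose pin, same grip but a shank only 18 mm long, too short to reach the lever; to be left alone. Origin and axes as long_pin. It lies across the bracket from the long one.
- jar: Glass jar with latch lid, 72 mm diameter (its wire latch stands out 10 mm more on +x), 86 mm tall, standing close to the bracket's +y side; origin under its centre.
- pen_cup: Red pen cup, 68 mm diameter at the rim, 95 mm tall, pens standing up to 150 mm, close to the bracket's -y side; origin under its centre.
- mouse: Black computer mouse, 105 x 60 x 34 mm, behind the bracket, towards the robot; origin under its centre.
- tripod: Small aluminium table tripod, 125 mm tall, legs spread to 55 mm radius; origin under its centre.
- mug: White mug, 80 mm diameter, 95 mm tall; origin under its centre.
- button_pad: Black key pad, 85 x 115 x 26 mm, on the robot's side of the desk; origin under its centre.
Things that resemble listed ones, but are neither listed nor needed, are in the scene too. What is shaped like the long_pin but blue, white or yellow is not meant.

How it is judged (in metres and radians):
On the way, in this order (a step that is already met when the one before it is completed fails the run):
1. the lever is swung upright, its hole in line with the middle hole (within 0.08 rad) (value of joint lever between -0.08 and 0.08 rad), for 0.2 s.
2. the long pin's tip has come through the middle hole and the lever (x of long_pin_tip in the frame of lever_hole below -0.01 m and y of long_pin_tip in the frame of lever_hole between -0.008 and 0.008 m and z of long_pin_tip in the frame of lever_hole between -0.008 and 0.008 m and angle between the x axis of long_pin and the x axis of mid_hole, either way round below 0.2 rad), for 0.1 s.
At the end, for the whole second after the job is handed in: The lever is upright (within 0.08 rad) and the long pin sits through the middle hole of the plates and the lever's hole: its shoulder within 6 mm of the front plate and within 5 mm of the hole's centre, in line within 0.2 rad, at rest; jar and pen cup upright (all of step 1 and x of long_pin in the frame of mid_hole between -0.004 and 0.006 m and y of long_pin in the frame of mid_hole between -0.005 and 0.005 m and z of long_pin in the frame of mid_hole between -0.005 and 0.005 m and angle between the x axis of long_pin and the x axis of mid_hole, either way round below 0.2 rad and x of long_pin_tip in the frame of lever_hole below -0.022 m and y of long_pin_tip in the frame of lever_hole between -0.008 and 0.008 m and linear speed of long_pin below 0.02 m/s and angle between each of jar, pen_cup's own z axis and vertical below 0.2 rad); the robot touches nothing.
It fails at once if the short pin is moved more than 40 mm (distance of short_pin from where it was at the start of the episode above 0.04 m).
It fails at once if the jar is shoved more than 40 mm or tipped (distance of jar from where it was at the start of the episode above 0.04 m or angle between jar's own z axis and vertical above 0.5 rad).
It fails at once if the pen cup is shoved more than 40 mm or tipped (distance of pen_cup from where it was at the start of the episode above 0.04 m or angle between pen_cup's own z axis and vertical above 0.5 rad).
It fails at once if mouse, tripod, mug or button pad is shoved more than 50 mm (distance of any of mouse, tripod, mug, button_pad from where it was at the start of the episode above 0.05 m).
It also fails if it takes over 58 s, if anything falls off the work surface, if the arm or the gripper's body presses on something with over 40 N, if the wrist force passes 120 N, or if a joint passes its speed limit or range.

## Working session

There is one attempt and no reset: what is moved stays moved. The work goes in short steps, Python scripts to look and compute and a tool call to move; the robot and the scene stay as the last step left them, time stands still between calls to the robot, and variables do not carry over. Pictures are saved under pics/ and viewed, at most 10 in all, crops included, and the job is handed in when it is done.

Besides the shell and the picture viewer there is one more tool, called as a command line: name --argument value ..., lists and objects as JSON in quotes. step_arm: Moves the arm, as the interface text tells. Its arguments: {"type":"object","properties":{"moves":{"type":"array"},"grip":{"type":"number"}},"required":["moves"]}

```bash
mkdir -p pics; ls; python3 - <<'E'
from cell import env, optics
import cv2,numpy as np
for n in("side","top"):
    c=optics.read_camera(n); cv2.imwrite(f"pics/{n}0.png",c["pixels"]); print(n,c["mtx"].round(1).tolist(),c["view"].round(4).tolist())
print(env.state(),env.grip_depth)
E
```

```text
pics
side [[451.3, 0.0, 321.9], [0.0, 451.3, 200.2], [0.0, 0.0, 1.0]] [[-0.9252, -0.3794, -0.001, 525.2264], [-0.2415, 0.591, -0.7697, 186.6046], [0.2926, -0.7119, -0.6384, 1449.275], [0.0, 0.0, 0.0, 1.0]]
top [[362.5, 0.0, 322.3], [0.0, 362.5, 199.1], [0.0, 0.0, 1.0]] [[-0.0292, -0.9995, -0.0136, 120.4179], [-0.995, 0.0303, -0.0955, 547.7587], [0.0958, 0.0107, -0.9953, 1183.2707], [0.0, 0.0, 0.0, 1.0]]
{'t': 0.1, 'joints': array([-1.31562061e+00,  4.91499501e-01,  1.55940030e+00,  3.60460778e-06,
        1.09169066e+00, -1.05580128e-01]), 'qvel': array([-2.56805875e-03, -1.35771372e-03, -7.14796718e-04,  5.23666458e-05,
        4.26122484e-04,  9.13203987e-04]), 'tau': array([ 2.34201267e-03, -6.13619399e+01, -2.58607435e+01,  6.94080535e-02,
        4.70098795e-02, -5.79750485e-05]), 'eef_pos': array([ 220.59180627, -584.54406408,  214.11598285]), 'tcp_rot': array([-3.14060074e+00, -1.08332427e-04,  3.60754123e-01]), 'ft_force': array([-0.03342571,  0.38736123, -0.67658775]), 'moment': array([ 0.05202977, -0.00420772, -0.020772  ]), 'grip_force': 0.0, 'opening': 1.0016719312823354} -18.8
```

View pics/side0.png

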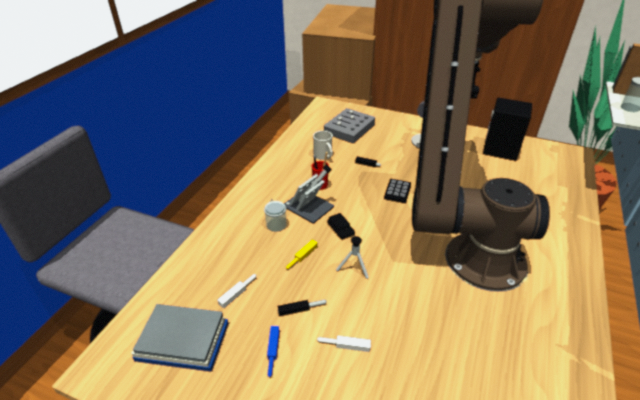

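View pics/top0.png

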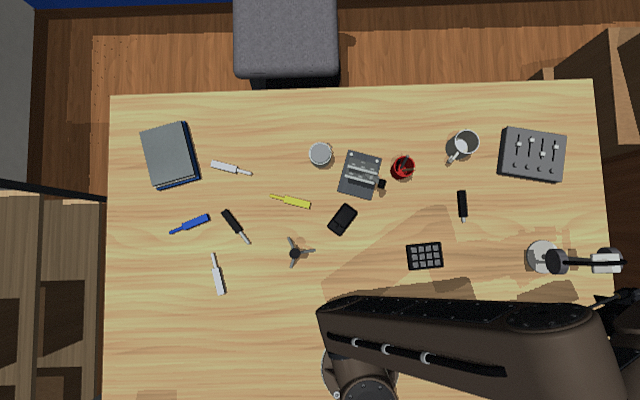

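The top view shows the long black pin at about (236,226) with its shank towards (250,243), and the short one at (462,205). The bracket is near (360,175), with the knob leaning to -y at (382,184), the jar at (320,154) and the pen cup at (402,167). The side view shows the bracket at about (312,198) and the long pin at (300,307). I'll zoom in on these next.

```bash
python3 - <<'E'
import cv2,numpy as np
t=cv2.imread("pics/top0.png");s=cv2.imread("pics/side0.png")
def crop(im,x,y,w,h,W,H):return cv2.resize(im[y:y+h,x:x+w],(W,H),interpolation=cv2.INTER_CUBIC)
a=crop(t,330,140,100,75,800,600)
b=crop(s,260,150,100,75,800,600)
for im,x0,y0 in((a,330,140),(b,260,150)):
    for i in range(0,100,10):
        cv2.putText(im,str(x0+i),(i*8,10),0,.35,(0,0,255));cv2.line(im,(i*8,0),(i*8,600),(0,0,255) if 0 else (120,160,0),1)
    for j in range(0,75,10):
        cv2.putText(im,str(y0+j),(0,j*8+10),0,.35,(0,0,255));cv2.line(im,(0,j*8),(800,j*8),(120,160,0),1)
cv2.imwrite("pics/topb.png",a);cv2.imwrite("pics/sideb.png",b)
E
```

```text
(no output)
```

View pics/topb.png

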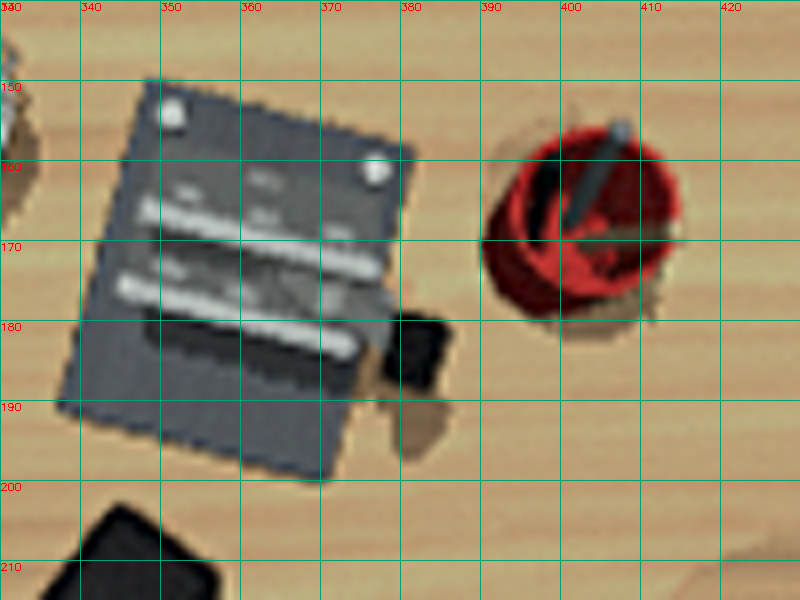

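View pics/sideb.png

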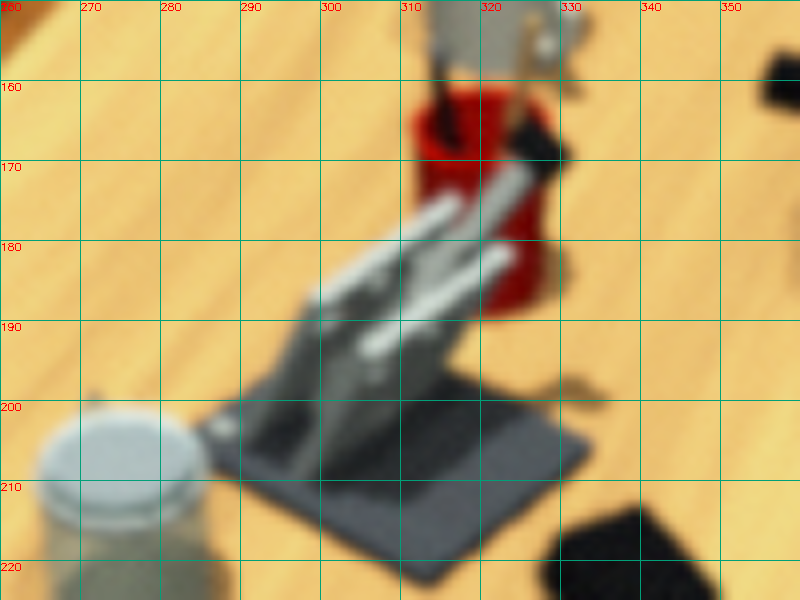

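The top crop shows the foot's corners at about (348,150), (381.5,158.5), (371,200) and (337,191), with the knob at (382,184). The plates' bright top edges run from (348,166) to (377.5,174) and from (345,175.5) to (374,183). The side crop gives corners at about (334,206), (313.5,223) and (284,204), the plates' edges and the knob at (327.5,168.5).

```bash
cat > h.py <<'E'
import numpy as np,cv2
from scipy.optimize import least_squares
from cell import env,optics
def cam(n):
    c=optics.read_camera(n);return c["pixels"],c["mtx"],c["view"]
def proj(P,K,V):
    p=(V[:3,:3]@np.atleast_2d(P).T).T+V[:3,3];p=p@K.T;return p[:,:2]/p[:,2:]
def ray(u,K,V,z):
    c=-V[:3,:3].T@V[:3,3];d=V[:3,:3].T@np.linalg.inv(K)@np.array([u[0],u[1],1]);return c+d*(z-c[2])/d[2]
def tri(ut,us,T,S):  # two-view triangulation
    P=cv2.triangulatePoints(T[0]@T[1][:3],S[0]@S[1][:3],np.array(ut,float).reshape(2,1),np.array(us,float).reshape(2,1));return (P[:3]/P[3]).ravel()
E
python3 - <<'E'
from h import *
it,Kt,Vt=cam("top");is_,Ks,Vs=cam("side")
o=-.44
fx,fy=75,60
# foot top corners (z=12): order ++ (front,+y), front -y, rear -y, rear +y
C=np.array([[75,60,12],[75,-60,12],[-75,-60,12],[-75,60,12]],float)
ut=np.array([[348.4,149.8],[381.7,158.4],[371,200.2],[337.2,191]])+o
us=np.array([[334,206.2],[313.7,222.8]])+o   # rear -y, rear +y top corners
def f(p):
    c,s=np.cos(p[2]),np.sin(p[2]);W=C@np.array([[c,s,0],[-s,c,0],[0,0,1]])+[p[0],p[1],0]
    return np.r_[(proj(W,Kt,Vt)-ut).ravel(),(proj(W[2:],Ks,Vs)-us).ravel()]
r=least_squares(f,[ray((360,175),Kt,Vt,12)[0],ray((360,175),Kt,Vt,12)[1],-.24]);print("bracket",r.x,r.fun.round(2))
T=(Kt,Vt);S=(Ks,Vs)
for n,a,b in [("knob",(382.3,184),(327.5,168.5)),("F+y",(347.6,166.2),(300,187.3)),("F-y",(377.3,173.8),(317.2,175)),("R+y",(344.7,175.5),(305.6,193.2)),("R-y",(374,183.4),(323.6,181.7))]:
    P=tri(np.array(a)+o,np.array(b)+o,T,S);c,s=np.cos(r.x[2]),np.sin(r.x[2]);d=P-[r.x[0],r.x[1],0]
    print(n,P.round(1),"bracket frame",(c*d[0]+s*d[1]).round(1),(-s*d[0]+c*d[1]).round(1),"reproj",(proj(P,*T)-a).round(1))
for n,im,K,V,(x,y,w,h) in(("top",it,Kt,Vt,(212,200,50,50)),("side",is_,Ks,Vs,(268,292,65,30))):
    m=(im[y:y+h,x:x+w].max(2)<70).astype(np.uint8)
    k,l,st,ce=cv2.connectedComponentsWithStats(m);i=1+np.argmax(st[1:,4])
    pts=np.argwhere(l==i)[:,::-1].astype(np.float32)
    rc=cv2.minAreaRect(pts);b=cv2.boxPoints(rc)+[x,y]
    cc=ce[i]+[x,y];vx,vy,_,_=cv2.fitLine(pts,cv2.DIST_L2,0,.01,.01).ravel()
    A=ray(cc-8*np.r_[vx,vy],K,V,12);B=ray(cc+8*np.r_[vx,vy],K,V,12)
    print(n,st[i],cc.round(2),"center",ray(cc,K,V,12).round(1),"yaw",np.degrees(np.arctan2(*(B-A)[1::-1])).round(1),"ends",ray(b[:2].mean(0),K,V,12).round(1),rc)
E
```

```text
bracket [ 6.32648495e+02 -2.17086915e+01 -3.01298906e-01] [-0.57 -0.34  0.12  0.25 -0.49  0.66 -1.01  0.41  0.52 -2.04 -0.6  -1.48]
knob [580.6 -78.2 146.8] bracket frame -33.0 -69.4 reproj [[-0.4 -0.3]]
F+y [642.6  22.1 117.6] bracket frame -3.5 44.8 reproj [[-0.2  0.1]]
F-y [616.8 -69.3 114.6] bracket frame -1.1 -50.2 reproj [[-0.3 -0.1]]
R+y [616.6  32.  106.8] bracket frame -31.3 46.5 reproj [[-0.4 -0.3]]
R-y [588.6 -59.9  99.4] bracket frame -30.7 -49.6 reproj [[-0.3  0.1]]
top [  9   9  22  24 208] [231.4 220.7] center [488.8 412.7  12. ] yaw -143.0 ends [525.5 439.2  12. ] ((19.479999542236328, 20.639999389648438), (26.400001525878906, 8.0), 53.13010025024414)
side [ 11   9  31  14 280] [293.3  307.59] center [485.3 416.3  12. ] yaw -143.3 ends [494.5 402.6  12. ] ((25.363414764404297, 15.529268264770508), (9.28912353515625, 30.800777435302734), 77.90524291992188)
```

step_arm --moves '[{"tx":258,"ty":-173,"tz":0,"roll":0.648},{"tx":258,"ty":-173,"tz":0,"roll":0.648},{"tx":258,"ty":-173,"tz":0,"roll":0.648},{"tx":258,"ty":-173,"tz":0,"roll":0.648},{"tx":258,"ty":-173,"tz":0,"roll":0.648},{"tx":258,"ty":-173,"tz":0,"roll":0.648},{"tx":258,"ty":-173,"tz":0,"roll":0.648},{"tx":258,"ty":-173,"tz":0,"roll":0.648},{"tx":258,"ty":-173,"tz":0,"roll":0.648}]' --grip 45

```text
t: 0.95
eef_pos: [402.9, -328.3, 214.8]
tcp_rot: [-3.141, -0.0, -0.283]
ft_force: [0.8, -0.6, 0.9]
opening: 0.479
grip_force: 0.0
```

step_arm --moves '[{"tx":100,"ty":-290,"tz":0},{"tx":100,"ty":-290,"tz":0},{"tx":100,"ty":-290,"tz":0},{"tx":100,"ty":-290,"tz":0},{"tx":100,"ty":-290,"tz":0},{"tx":100,"ty":-290,"tz":0},{"tx":100,"ty":-290,"tz":0},{"tx":100,"ty":-290,"tz":0},{"tx":100,"ty":-290,"tz":0},{"tx":100,"ty":-290,"tz":0}]'

```text
validation failed for argument at $.mo...
```

step_arm --moves '[{"tx":100,"ty":-290,"tz":0,"roll":0},{"tx":100,"ty":-290,"tz":0,"roll":0},{"tx":100,"ty":-290,"tz":0,"roll":0},{"tx":100,"ty":-290,"tz":0,"roll":0},{"tx":100,"ty":-290,"tz":0,"roll":0},{"tx":100,"ty":-290,"tz":0,"roll":0},{"tx":100,"ty":-290,"tz":0,"roll":0},{"tx":100,"ty":-290,"tz":0,"roll":0},{"tx":100,"ty":-290,"tz":0,"roll":0},{"tx":100,"ty":-290,"tz":0,"roll":0}]'

```text
t: 1.78
eef_pos: [578.8, -82.1, 214.2]
tcp_rot: [3.141, 0.001, -0.286]
ft_force: [0.1, 0.1, 0.2]
opening: 0.473
grip_force: 0.0
```

step_arm --moves '[{"tx":1,"ty":-3,"tz":30,"roll":0},{"tx":1,"ty":-3,"tz":55,"roll":0},{"tx":1,"ty":-3,"tz":73,"roll":0},{"tx":1,"ty":-3,"tz":73,"roll":0}]'

```text
t: 2.12
eef_pos: [578.5, -80.9, 138.5]
tcp_rot: [3.141, 0.006, -0.289]
ft_force: [-0.9, 0.3, 0.4]
opening: 0.469
grip_force: 0.0
```

step_arm --moves '[{"tx":0,"ty":0,"tz":0,"roll":0},{"tx":0,"ty":0,"tz":0,"roll":0},{"tx":0,"ty":0,"tz":0,"roll":0},{"tx":0,"ty":0,"tz":0,"roll":0}]' --grip 25

```text
t: 2.45
eef_pos: [581.3, -79.8, 142.9]
tcp_rot: [-3.141, -0.002, -0.288]
ft_force: [1.8, 1.2, 0.2]
opening: 0.283
grip_force: 0.7
```

step_arm --moves '[{"tx":-2,"ty":-10,"tz":-4,"roll":0},{"tx":-3.5,"ty":-20.5,"tz":-8,"roll":0},{"tx":-5,"ty":-31.5,"tz":-10.5,"roll":0},{"tx":-6,"ty":-43,"tz":-13,"roll":0},{"tx":-6.5,"ty":-54.5,"tz":-14,"roll":0},{"tx":-7,"ty":-66,"tz":-14.5,"roll":0},{"tx":-7,"ty":-66,"tz":-14.5,"roll":0}]'

```text
t: 3.03
eef_pos: [593.3, -11.6, 156.1]
tcp_rot: [-3.141, -0.0, -0.285]
ft_force: [-0.2, 0.0, 0.0]
opening: 0.262
grip_force: 0.0
```

step_arm --moves '[{"tx":0,"ty":0,"tz":0,"roll":0},{"tx":0,"ty":0,"tz":0,"roll":0},{"tx":0,"ty":0,"tz":0,"roll":0}]' --grip 0

```text
t: 3.28
eef_pos: [592.7, -14.0, 155.8]
tcp_rot: [-3.141, 0.001, -0.288]
ft_force: [-0.1, 4.0, 0.3]
opening: 0.222
grip_force: 30.0
```

```bash
python3 - <<'E'
from h import *
it,Kt,Vt=cam("top");is_,Ks,Vs=cam("side");print(env.state()["ft_force"],env.state()["eef_pos"])
a=cv2.resize(it[140:215,330:430],(800,600),interpolation=cv2.INTER_CUBIC)[:, :]
b=cv2.resize(is_[150:225,260:360],(800,600),interpolation=cv2.INTER_CUBIC)
cv2.imwrite("pics/up.png",np.hstack([cv2.resize(a,(400,300)),cv2.resize(b,(400,300))]))
E
```

```text
[-0.23471403  2.90679161 -0.82491514] [592.57626553 -14.16109058 155.84143126]
```

View pics/up.png

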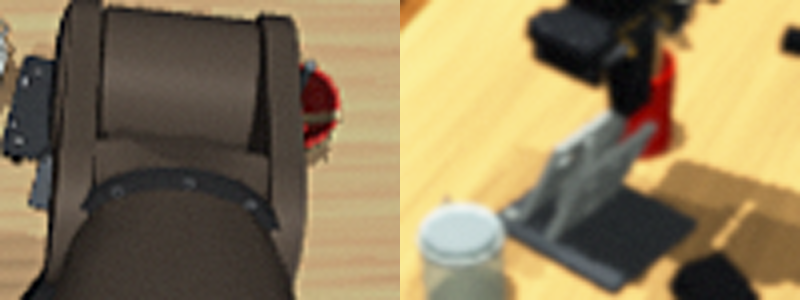

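step_arm --moves '[{"tx":0,"ty":0,"tz":0,"roll":0},{"tx":0,"ty":0,"tz":0,"roll":0},{"tx":0,"ty":0,"tz":-25,"roll":0},{"tx":0,"ty":0,"tz":-60,"roll":0},{"tx":0,"ty":0,"tz":-60,"roll":0}]' --grip 45

```text
t: 3.8
eef_pos: [594.9, -14.9, 221.7]
tcp_rot: [-3.141, -0.008, -0.287]
ft_force: [0.6, -0.5, 0.8]
opening: 0.46
grip_force: 0.0
```

step_arm --moves '[{"tx":-219.5,"ty":-385,"tz":0,"roll":-0.931},{"tx":-219.5,"ty":-385,"tz":0,"roll":-0.931},{"tx":-219.5,"ty":-385,"tz":0,"roll":-0.931},{"tx":-219.5,"ty":-385,"tz":0,"roll":-0.931},{"tx":-219.5,"ty":-385,"tz":0,"roll":-0.931},{"tx":-219.5,"ty":-385,"tz":0,"roll":-0.931},{"tx":-219.5,"ty":-385,"tz":0,"roll":-0.931},{"tx":-219.5,"ty":-385,"tz":0,"roll":-0.931},{"tx":-219.5,"ty":-385,"tz":0,"roll":-0.931},{"tx":-219.5,"ty":-385,"tz":0,"roll":-0.931},{"tx":-219.5,"ty":-385,"tz":0,"roll":-0.931},{"tx":-219.5,"ty":-385,"tz":0,"roll":-0.931}]'

```text
t: 4.8
eef_pos: [490.0, 421.4, 215.8]
tcp_rot: [-3.141, -0.001, 0.648]
ft_force: [-0.3, -0.5, -0.2]
opening: 0.473
grip_force: 0.0
```

```bash
python3 - <<'E'
from h import *
it,Kt,Vt=cam("top");is_,Ks,Vs=cam("side");s=env.state();print(s["eef_pos"],s["tcp_rot"])
a=cv2.resize(it[135:210,330:400],(560,600),interpolation=cv2.INTER_CUBIC)
b=cv2.resize(is_[145:225,275:345],(525,600),interpolation=cv2.INTER_CUBIC)
cv2.imwrite("pics/up2.png",np.hstack([cv2.resize(a,(400,429)),cv2.resize(b,(400,457))[:429]]))
cv2.imwrite("pics/top_up.png",it);cv2.imwrite("pics/side_up.png",is_)
E
```

```text
[491.08815955 417.73961713 215.68703559] [3.14097425e+00 2.85021764e-04 6.45612892e-01]
```

View pics/up2.png

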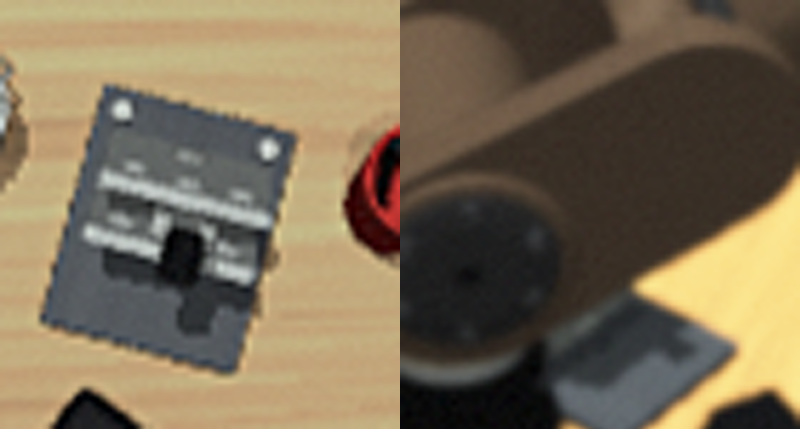

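The lever now stands upright, with the knob at about (361.5,179) centred between the plate ends. The descent to the pin is next.

step_arm --moves '[{"tx":0,"ty":0,"tz":40,"roll":0},{"tx":0,"ty":0,"tz":80,"roll":0},{"tx":0,"ty":0,"tz":120,"roll":0},{"tx":0,"ty":0,"tz":160,"roll":0},{"tx":0,"ty":0,"tz":185,"roll":0},{"tx":0,"ty":0,"tz":200,"roll":0},{"tx":0,"ty":0,"tz":210,"roll":0},{"tx":0,"ty":0,"tz":210,"roll":0},{"tx":0,"ty":0,"tz":210,"roll":0}]'

```text
t: 5.65
eef_pos: [492.1, 416.6, 6.6]
tcp_rot: [3.141, -0.0, 0.643]
ft_force: [0.0, 0.3, 0.3]
opening: 0.477
grip_force: 0.0
```

step_arm --moves '[{"tx":0,"ty":0,"tz":0,"roll":0},{"tx":0,"ty":0,"tz":0,"roll":0},{"tx":0,"ty":0,"tz":0,"roll":0},{"tx":0,"ty":0,"tz":0,"roll":0},{"tx":0,"ty":0,"tz":0,"roll":0},{"tx":0,"ty":0,"tz":0,"roll":0}]' --grip 0

```text
t: 6.15
eef_pos: [491.7, 417.4, 7.0]
tcp_rot: [3.141, -0.001, 0.644]
ft_force: [-1.2, -0.3, 5.0]
opening: 0.249
grip_force: 30.0
```

step_arm --moves '[{"tx":0,"ty":0,"tz":-15,"roll":0},{"tx":0,"ty":0,"tz":-40,"roll":0},{"tx":0,"ty":0,"tz":-75,"roll":0},{"tx":0,"ty":0,"tz":-110,"roll":0},{"tx":0,"ty":0,"tz":-145,"roll":0},{"tx":0,"ty":0,"tz":-175,"roll":0},{"tx":0,"ty":0,"tz":-190,"roll":0},{"tx":0,"ty":0,"tz":-190,"roll":0}]'

```text
t: 6.82
eef_pos: [492.3, 418.0, 200.1]
tcp_rot: [3.141, -0.006, 0.644]
ft_force: [1.1, 0.1, -1.7]
opening: 0.25
grip_force: 30.0
```

```bash
python3 - <<'E'
from h import *
it,Kt,Vt=cam("top");is_,Ks,Vs=cam("side");s=env.state();print(s["eef_pos"],s["tcp_rot"],s["opening"])
P=s["eef_pos"]+[0,0,5];d=-np.r_[np.cos(s["tcp_rot"][2]),np.sin(s["tcp_rot"][2]),0]
out=[]
for im,K,V in((it,Kt,Vt),(is_,Ks,Vs)):
    u=proj(P+d*102,K,V)[0];g=proj(P+d*50,K,V)[0];x,y=np.round((u+g)/2-[30,30]).astype(int);print("tip",u.round(1),"shoulder",g.round(1),"crop",x,y)
    out.append(cv2.resize(im[y:y+60,x:x+60],(400,400),interpolation=cv2.INTER_CUBIC))
cv2.imwrite("pics/held.png",np.hstack(out));cv2.imwrite("pics/top_h.png",it);cv2.imwrite("pics/side_h.png",is_)
E
```

```text
[491.06757068 417.10340338 195.6386911 ] [3.14153369e+00 1.37273821e-04 6.43832155e-01] 0.24807116787098277
tip [234.  245.7] shoulder [223.  231.3] crop 199 209
tip [326.2 254.8] shoulder [306.9 258.5] crop 287 227
```

View pics/held.png

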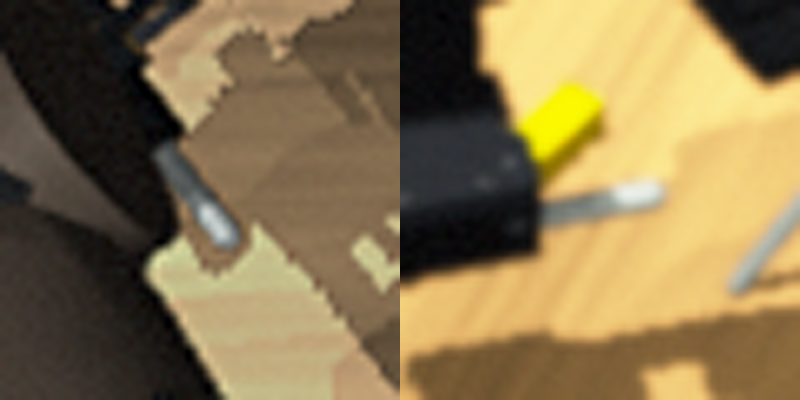

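The top crop shows the tip at about (234.0,245.8) and the side crop at about (326.0,255.1). Both match the predicted pin-in-hand geometry: grasp 50 mm behind the shoulder, axis 5 mm above the TCP, pin level. I'll refine the bracket pose by fitting lines to the foot's edges.

```bash
python3 - <<'E'
from h import *
_,K,V=cam("top");im=cv2.imread("pics/top_up.png")
x0,y0=325,138;S=8
c=cv2.resize(im[y0:212,x0:395],None,fx=S,fy=S,interpolation=cv2.INTER_CUBIC).astype(int)
sat=c[...,2]-c[...,0]   # R-B: wood high, grey low
m=((sat<35)).astype(np.uint8)
m=cv2.morphologyEx(m,cv2.MORPH_OPEN,np.ones((25,25),np.uint8))
k,l,st,ce=cv2.connectedComponentsWithStats(m)
i=l[int((185-y0)*S),int((350-x0)*S)]
cn=max(cv2.findContours((l==i).astype(np.uint8),0,1)[0],key=cv2.contourArea)[:,0]
p=(cn+.5)/S-.5+[x0,y0]
est=np.array([[348,149.4],[381.3,158],[370.6,199.8],[336.8,190.6]])
names=["front","-y","rear","+y"];L=[]
for k in range(4):
    a,b=est[k],est[(k+1)%4];d=(b-a)/np.linalg.norm(b-a);t=(p-a)@d;n=np.abs((p-a)@[-d[1],d[0]])
    q=p[(t>4)&(t<np.linalg.norm(b-a)-4)&(n<2.5)]
    f=cv2.fitLine(q.astype(np.float32),cv2.DIST_HUBER,0,.01,.01).ravel();z=12 if k<2 else 0
    A=ray(f[2:]-10*f[:2],K,V,z);B=ray(f[2:]+10*f[:2],K,V,z);D=(B-A)[:2]
    ang=np.arctan2(D[1],D[0]);yaw=(ang+np.pi/4)%(np.pi/2)-np.pi/4
    L.append((f,z,yaw));print(names[k],len(q),"yaw",yaw.round(4))
yaw=np.mean([x[2] for x in L]);bx=np.r_[np.cos(yaw),np.sin(yaw)];by=np.r_[-np.sin(yaw),np.cos(yaw)]
M=[ray(x[0][2:],K,V,x[1])[:2] for x in L]
v=[M[0]@bx,M[1]@by,M[2]@bx,M[3]@by];print("yaw",yaw,"len",v[0]-v[2],"wid",v[3]-v[1])
xc,yc=(v[0]+v[2])/2,(v[1]+v[3])/2;print("centre bx,by",xc,yc,"world",xc*bx+yc*by)
kn=ray((361.45,178.7),K,V,161);print("knob top view",kn,kn[:2]@by,"knob grip",np.r_[592.7,-14.1]@by)
# plate top edges: bright pixel ends in the picture before
T=(K,V)
for P in([629.7,-23.6],[602.6,-14.]):print("plate mid",np.array(P)@bx,np.array(P)@by)
E
```

```text
front 205 yaw -0.299
-y 272 yaw -0.2946
rear 209 yaw -0.2969
+y 268 yaw -0.2982
yaw -0.2971950298701507 len 148.19061197276358 wid 119.52276998045782
centre bx,by 612.8103034359017 163.19030868267575 world [633.73425915 -23.41865975]
knob top view [595.71035476 -15.78456212 161.        ] 159.35484437986022 knob grip 160.08400773658377
plate mid 609.0060030916145 161.83552823275986
plate mid 580.28276440644 163.07873353941633
```

step_arm --moves '[{"tx":-36,"ty":273.5,"tz":0,"roll":0.941},{"tx":-36,"ty":273.5,"tz":0,"roll":0.941},{"tx":-36,"ty":273.5,"tz":0,"roll":0.941},{"tx":-36,"ty":273.5,"tz":0,"roll":0.941},{"tx":-36,"ty":273.5,"tz":0,"roll":0.941},{"tx":-36,"ty":273.5,"tz":0,"roll":0.941},{"tx":-36,"ty":273.5,"tz":0,"roll":0.941},{"tx":-36,"ty":273.5,"tz":0,"roll":0.941},{"tx":-36,"ty":273.5,"tz":0,"roll":0.941}]'

```text
t: 7.72
eef_pos: [626.8, 175.0, 193.6]
tcp_rot: [3.14, 0.003, -0.303]
ft_force: [0.2, -0.7, -1.4]
opening: 0.248
grip_force: 30.0
```

step_arm --moves '[{"tx":200,"ty":190,"tz":0,"roll":0},{"tx":200,"ty":190,"tz":0,"roll":0},{"tx":200,"ty":190,"tz":0,"roll":0},{"tx":200,"ty":190,"tz":0,"roll":0},{"tx":200,"ty":190,"tz":0,"roll":0},{"tx":200,"ty":190,"tz":0,"roll":0},{"tx":200,"ty":190,"tz":0,"roll":0},{"tx":200,"ty":190,"tz":0,"roll":0},{"tx":200,"ty":190,"tz":0,"roll":0},{"tx":200,"ty":190,"tz":0,"roll":0}]'

```text
t: 8.55
eef_pos: [761.7, -62.0, 194.7]
tcp_rot: [3.142, 0.002, -0.295]
ft_force: [0.4, 0.8, -0.8]
opening: 0.25
grip_force: 30.0
```

```bash
cat > st.py <<'E'
import numpy as np
from cell import env
s=env.state();p=s["eef_pos"];bx=np.r_[.9562,-.2928];by=np.r_[.2928,.9562]
print("t",s["t"],"bx,by,z - hole",(p[:2]@bx-620.2).round(2),(p[:2]@by-162.6).round(2),(p[2]-101.5).round(2),"yaw",s["tcp_rot"][2].round(4),"F b:",(s["ft_force"][:2]@bx).round(2),(s["ft_force"][:2]@by).round(2),s["ft_force"][2].round(2),"open",s["opening"].round(3))
E
python3 st.py
```

```text
Traceback (most recent call last):
  File "st.py", line 4, in <module>
    print("t",s["t"],"bx,by,z - hole",(p[:2]@bx-620.2).round(2),(p[:2]@by-162.6).round(2),(p[2]-101.5).round(2),"yaw",s["tcp_rot"][2].round(4),"F b:",(s["ft_force"][:2]@bx).round(2),(s["ft_force"][:2]@by).round(2),s["ft_force"][2].round(2),"open",s["opening"].round(3))
                                                                                                                                                                                                                                                       ^^^^^^^^^^^^^^^^^^
AttributeError: 'float' object has no attribute 'round'
```

step_arm --moves '[{"tx":0,"ty":0,"tz":40,"roll":0},{"tx":0,"ty":0,"tz":75,"roll":0},{"tx":0,"ty":0,"tz":98,"roll":0},{"tx":-7,"ty":0,"tz":98,"roll":0},{"tx":-15,"ty":0,"tz":98,"roll":0},{"tx":-15,"ty":0,"tz":98,"roll":0},{"tx":-15,"ty":0,"tz":98,"roll":0}]'

```text
t: 9.13
eef_pos: [748.5, -58.2, 101.0]
tcp_rot: [-3.141, -0.004, -0.296]
ft_force: [-0.1, -0.2, -0.1]
opening: 0.248
grip_force: 30.0
```

```bash
sed -i 's/s\["opening"\].round(3)/round(float(s["opening"]),3)/' st.py; python3 st.py; python3 - <<'E'
from h import *
o=[]
for n,P in(("top",(640,-26,101)),("side",(640,-26,101))):
    im,K,V=cam(n);u=proj(np.array(P,float),K,V)[0];x,y=np.round(u-25).astype(int);print(n,"hole pred",u.round(1),"crop",x,y)
    cv2.imwrite(f"pics/{n}_st.png",im);o.append(cv2.resize(im[y:y+50,x:x+50],(400,400),interpolation=cv2.INTER_CUBIC))
cv2.imwrite("pics/stage.png",np.hstack(o))
E
```

```text
t 9.1333 bx,by,z - hole 112.58 0.92 -0.49 yaw -0.296 F b: -0.0 -0.18 -0.07 open 0.248
top hole pred [362.3 167.6] crop 337 143
side hole pred [305.7 182.9] crop 281 158
```

View pics/stage.png

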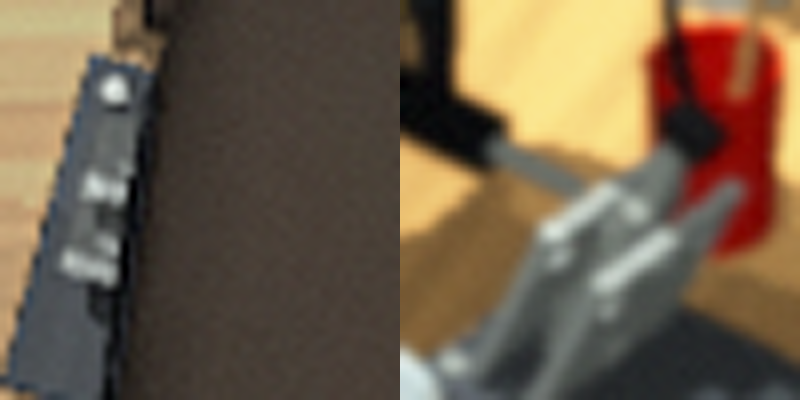

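The side view shows the pin's shank level, with the tip just in front of the front plate near its middle. The top view is hidden by the arm. I'll feel the way in from here.

step_arm --moves '[{"tx":-3,"ty":1,"tz":0,"roll":0},{"tx":-6,"ty":1,"tz":0,"roll":0},{"tx":-8,"ty":1,"tz":0,"roll":0},{"tx":-8,"ty":1,"tz":0,"roll":0},{"tx":-8,"ty":1,"tz":0,"roll":0}]'

```text
t: 9.65
eef_pos: [740.1, -57.6, 98.3]
tcp_rot: [3.142, -0.0, -0.297]
ft_force: [-0.6, 0.9, -1.0]
opening: 0.252
grip_force: 30.0
```

```bash
python3 st.py
```

```text
t 9.65 bx,by,z - hole 104.32 -1.03 -3.15 yaw -0.2973 F b: -0.83 0.71 -0.97 open 0.252
```

step_arm --moves '[{"tx":-1.5,"ty":0,"tz":0,"roll":0},{"tx":-3,"ty":0,"tz":0,"roll":0},{"tx":-3,"ty":0,"tz":0,"roll":0},{"tx":-3,"ty":0,"tz":0,"roll":0}]'

```text
t: 9.98
eef_pos: [738.2, -56.9, 98.9]
tcp_rot: [-3.141, -0.003, -0.297]
ft_force: [5.6, -1.4, 2.2]
opening: 0.248
grip_force: 30.0
```

```bash
python3 st.py
```

```text
t 9.9833 bx,by,z - hole 102.3 -0.88 -2.58 yaw -0.2974 F b: 5.81 0.3 2.2 open 0.248
```

step_arm --moves '[{"tx":-1.5,"ty":0,"tz":0,"roll":0},{"tx":-3,"ty":0,"tz":0,"roll":0},{"tx":-3,"ty":0,"tz":0,"roll":0},{"tx":-3,"ty":0,"tz":0,"roll":0}]'

```text
t: 10.32
eef_pos: [735.0, -55.8, 98.9]
tcp_rot: [-3.141, -0.002, -0.298]
ft_force: [2.3, 0.4, 1.2]
opening: 0.25
grip_force: 30.0
```

```bash
python3 st.py
```

```text
t 10.3167 bx,by,z - hole 98.91 -0.78 -2.6 yaw -0.2976 F b: 2.05 1.01 1.15 open 0.25
```

step_arm --moves '[{"tx":-1.5,"ty":0,"tz":0.5,"roll":0},{"tx":-3,"ty":0,"tz":1,"roll":0},{"tx":-3,"ty":0,"tz":1,"roll":0},{"tx":-3,"ty":0,"tz":1,"roll":0}]'

```text
t: 10.65
eef_pos: [730.9, -54.6, 96.9]
tcp_rot: [-3.142, 0.001, -0.297]
ft_force: [-0.1, 3.7, 1.5]
opening: 0.248
grip_force: 30.0
```

```bash
python3 st.py
```

```text
t 10.65 bx,by,z - hole 94.64 -0.76 -4.58 yaw -0.2972 F b: -1.18 3.5 1.52 open 0.248
```

step_arm --moves '[{"tx":0,"ty":-2,"tz":0,"roll":0},{"tx":0,"ty":-4,"tz":0,"roll":0},{"tx":0,"ty":-4,"tz":0,"roll":0}]'

```text
t: 10.9
eef_pos: [732.3, -51.2, 96.9]
tcp_rot: [3.14, 0.001, -0.296]
ft_force: [-0.7, -2.2, 2.5]
opening: 0.25
grip_force: 30.0
```

```bash
python3 st.py
```

```text
t 10.9 bx,by,z - hole 95.05 2.82 -4.63 yaw -0.2964 F b: -0.01 -2.3 2.49 open 0.25
```

step_arm --moves '[{"tx":0,"ty":4,"tz":0,"roll":0},{"tx":0,"ty":8,"tz":0,"roll":0},{"tx":0,"ty":8,"tz":0,"roll":0}]'

```text
t: 11.15
eef_pos: [730.6, -58.2, 97.1]
tcp_rot: [-3.139, -0.001, -0.299]
ft_force: [3.8, 7.4, 0.0]
opening: 0.254
grip_force: 30.4
```

```bash
python3 st.py
```

```text
t 11.15 bx,by,z - hole 95.47 -4.37 -4.4 yaw -0.2993 F b: 1.47 8.14 0.03 open 0.254
```

The tip is in the hole: sideways forces reverse about a centre near +1.2 mm. Next I'll centre it and swing the gripper up about the mouth, so the pin turns in the pads.

step_arm --moves '[{"tx":0,"ty":-5,"tz":0,"roll":0},{"tx":0,"ty":-5.5,"tz":0,"roll":0},{"tx":-0.5,"ty":-5.5,"tz":-4.5,"roll":0},{"tx":-1,"ty":-5.5,"tz":-8.5,"roll":0},{"tx":-1.5,"ty":-5.5,"tz":-13,"roll":0},{"tx":-2,"ty":-5.5,"tz":-17,"roll":0},{"tx":-2,"ty":-5.5,"tz":-17,"roll":0}]'

```text
t: 11.73
eef_pos: [730.1, -53.0, 115.2]
tcp_rot: [3.142, -0.001, -0.297]
ft_force: [0.4, 1.6, -3.6]
opening: 0.253
grip_force: 30.0
```

```bash
python3 st.py
```

```text
t 11.7333 bx,by,z - hole 93.49 0.48 13.69 yaw -0.2971 F b: -0.08 1.63 -3.62 open 0.253
```

step_arm --moves '[{"tx":-1,"ty":-0.7,"tz":-4.2,"roll":0},{"tx":-2.2,"ty":-0.7,"tz":-8.4,"roll":0},{"tx":-3.6,"ty":-0.7,"tz":-12.5,"roll":0},{"tx":-5.1,"ty":-0.7,"tz":-16.5,"roll":0},{"tx":-6.9,"ty":-0.7,"tz":-20.5,"roll":0},{"tx":-8.7,"ty":-0.7,"tz":-24.5,"roll":0},{"tx":-8.7,"ty":-0.7,"tz":-24.5,"roll":0},{"tx":-8.7,"ty":-0.7,"tz":-24.5,"roll":0}]'

```text
t: 12.4
eef_pos: [721.7, -49.6, 139.1]
tcp_rot: [-3.142, -0.0, -0.297]
ft_force: [1.7, 0.2, -1.8]
opening: 0.247
grip_force: 30.0
```

```bash
python3 st.py; python3 - <<'E'
from h import *
im,K,V=cam("side");cv2.imwrite("pics/tilt.png",cv2.resize(im[140:215,255:355],(800,600),interpolation=cv2.INTER_CUBIC))
E
```

```text
t 12.4 bx,by,z - hole 84.45 1.29 37.62 yaw -0.2973 F b: 1.56 0.65 -1.84 open 0.247
```

View pics/tilt.png

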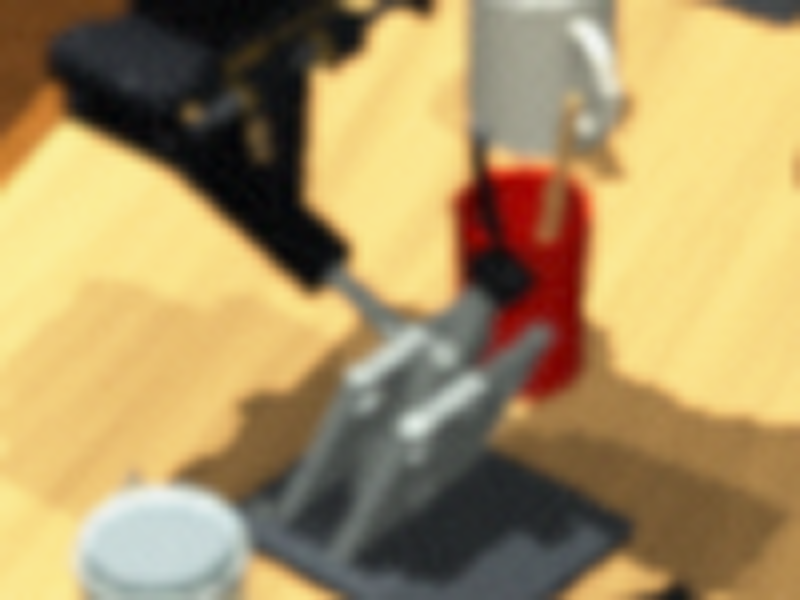

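The pin is tilted to about the hole's slope, with its shank entering behind the front plate's top edge at crop (400,325). Next I push it along the bore.

step_arm --moves '[{"tx":-2.7,"ty":0,"tz":1.3,"roll":0},{"tx":-5.4,"ty":0,"tz":2.5,"roll":0},{"tx":-7.2,"ty":0,"tz":3.4,"roll":0},{"tx":-7.2,"ty":0,"tz":3.4,"roll":0}]'

```text
t: 12.78
eef_pos: [714.3, -47.3, 134.8]
tcp_rot: [3.141, 0.001, -0.297]
ft_force: [-0.3, -0.5, -0.1]
opening: 0.253
grip_force: 30.0
```

```bash
python3 st.py
```

```text
t 12.7833 bx,by,z - hole 76.71 1.3 33.32 yaw -0.2971 F b: -0.1 -0.6 -0.09 open 0.253
```

step_arm --moves '[{"tx":-1.8,"ty":0,"tz":0.8,"roll":0},{"tx":-3.6,"ty":0,"tz":1.7,"roll":0},{"tx":-3.6,"ty":0,"tz":1.7,"roll":0},{"tx":-3.6,"ty":0,"tz":1.7,"roll":0}]'

```text
t: 13.12
eef_pos: [711.5, -46.5, 133.5]
tcp_rot: [3.142, 0.0, -0.297]
ft_force: [-0.2, -0.7, -0.6]
opening: 0.25
grip_force: 30.0
```

```bash
python3 st.py
```

```text
t 13.1167 bx,by,z - hole 73.74 1.25 32.03 yaw -0.2972 F b: -0.0 -0.73 -0.56 open 0.25
```

step_arm --moves '[{"tx":-2.7,"ty":0,"tz":1.3,"roll":0},{"tx":-5.4,"ty":0,"tz":2.5,"roll":0},{"tx":-9.1,"ty":0,"tz":4.2,"roll":0},{"tx":-9.1,"ty":0,"tz":4.2,"roll":0}]'

```text
t: 13.45
eef_pos: [702.0, -43.7, 128.9]
tcp_rot: [3.141, 0.001, -0.297]
ft_force: [-0.7, -0.3, -2.6]
opening: 0.249
grip_force: 30.0
```

```bash
python3 st.py
```

```text
t 13.45 bx,by,z - hole 63.83 1.16 27.36 yaw -0.297 F b: -0.57 -0.46 -2.59 open 0.249
```

step_arm --moves '[{"tx":-2.7,"ty":0,"tz":1.3,"roll":0},{"tx":-5.4,"ty":0,"tz":2.5,"roll":0},{"tx":-9.1,"ty":0,"tz":4.2,"roll":0},{"tx":-9.1,"ty":0,"tz":4.2,"roll":0}]'

```text
t: 13.78
eef_pos: [693.3, -40.9, 124.7]
tcp_rot: [3.141, 0.001, -0.297]
ft_force: [-1.2, -0.8, -1.7]
opening: 0.25
grip_force: 30.0
```

```bash
python3 st.py
```

```text
t 13.7833 bx,by,z - hole 54.68 1.24 23.22 yaw -0.2972 F b: -0.94 -1.11 -1.72 open 0.25
```

step_arm --moves '[{"tx":-2.7,"ty":0,"tz":1.3,"roll":0},{"tx":-5.4,"ty":0,"tz":2.5,"roll":0},{"tx":-7.2,"ty":0,"tz":3.4,"roll":0},{"tx":-7.2,"ty":0,"tz":3.4,"roll":0}]'

```text
t: 14.12
eef_pos: [686.8, -38.9, 121.5]
tcp_rot: [3.142, 0.001, -0.297]
ft_force: [0.1, 0.0, -1.6]
opening: 0.249
grip_force: 30.0
```

```bash
python3 st.py
```

```text
t 14.1167 bx,by,z - hole 47.86 1.33 20.03 yaw -0.2972 F b: 0.12 0.06 -1.64 open 0.249
```

step_arm --moves '[{"tx":-1,"ty":0,"tz":0.4,"roll":0},{"tx":-1.8,"ty":0,"tz":0.8,"roll":0},{"tx":-1.8,"ty":0,"tz":0.8,"roll":0}]'

```text
t: 14.37
eef_pos: [685.4, -38.5, 120.9]
tcp_rot: [3.142, 0.0, -0.297]
ft_force: [0.1, -0.5, -0.4]
opening: 0.248
grip_force: 30.0
```

```bash
python3 st.py
```

```text
t 14.3667 bx,by,z - hole 46.48 1.28 19.39 yaw -0.2972 F b: 0.23 -0.43 -0.37 open 0.248
```

step_arm --moves '[{"tx":-1,"ty":0,"tz":0.4,"roll":0},{"tx":-1.8,"ty":0,"tz":0.8,"roll":0},{"tx":-1.8,"ty":0,"tz":0.8,"roll":0}]'

```text
t: 14.62
eef_pos: [683.6, -38.0, 120.0]
tcp_rot: [3.141, 0.0, -0.297]
ft_force: [-0.3, 0.5, -0.9]
opening: 0.251
grip_force: 30.0
```

```bash
python3 st.py
```

```text
t 14.6167 bx,by,z - hole 44.63 1.23 18.54 yaw -0.2972 F b: -0.44 0.37 -0.92 open 0.251
```

step_arm --moves '[{"tx":-1,"ty":0,"tz":0.4,"roll":0},{"tx":-1.8,"ty":0,"tz":0.8,"roll":0},{"tx":-1.8,"ty":0,"tz":0.8,"roll":0}]'

```text
t: 14.87
eef_pos: [682.1, -37.5, 119.4]
tcp_rot: [3.142, -0.0, -0.297]
ft_force: [-0.0, -0.6, -2.2]
opening: 0.25
grip_force: 30.0
```

```bash
python3 st.py
```

```text
t 14.8667 bx,by,z - hole 43.04 1.24 17.89 yaw -0.2971 F b: 0.15 -0.55 -2.19 open 0.25
```

step_arm --moves '[{"tx":-1,"ty":0,"tz":0.4,"roll":0},{"tx":-1.8,"ty":0,"tz":0.8,"roll":0},{"tx":-1.8,"ty":0,"tz":0.8,"roll":0}]'

```text
t: 15.12
eef_pos: [681.8, -37.4, 119.6]
tcp_rot: [-3.141, -0.005, -0.297]
ft_force: [5.7, -2.1, 2.1]
opening: 0.247
grip_force: 30.0
```

```bash
python3 st.py
```

```text
t 15.1167 bx,by,z - hole 42.73 1.25 18.05 yaw -0.2972 F b: 6.03 -0.36 2.06 open 0.247
```

step_arm --moves '[{"tx":-1.4,"ty":0,"tz":0.6,"roll":0},{"tx":-1.4,"ty":0,"tz":0.6,"roll":0},{"tx":-1.4,"ty":0,"tz":0.6,"roll":0}]'

```text
t: 15.37
eef_pos: [681.7, -37.4, 119.7]
tcp_rot: [-3.141, -0.008, -0.297]
ft_force: [9.3, -3.0, 3.7]
opening: 0.249
grip_force: 30.0
```

step_arm --moves '[{"tx":0,"ty":0,"tz":0,"roll":0},{"tx":0,"ty":0,"tz":0,"roll":0},{"tx":0,"ty":0,"tz":0,"roll":0},{"tx":0,"ty":0,"tz":0,"roll":0},{"tx":0,"ty":0,"tz":-15,"roll":0},{"tx":0,"ty":0,"tz":-40,"roll":0},{"tx":0,"ty":0,"tz":-80,"roll":0},{"tx":0,"ty":0,"tz":-110,"roll":0},{"tx":0,"ty":0,"tz":-110,"roll":0}]' --grip 45

```text
t: 16.12
eef_pos: [680.8, -36.7, 234.5]
tcp_rot: [-3.14, -0.009, -0.297]
ft_force: [1.9, 0.3, 1.2]
opening: 0.473
grip_force: 0.0
```

step_arm --moves '[{"tx":-20,"ty":35,"tz":0,"roll":0},{"tx":-40,"ty":70,"tz":0,"roll":0},{"tx":-60,"ty":105,"tz":0,"roll":0},{"tx":-80,"ty":140,"tz":0,"roll":0},{"tx":-100,"ty":175,"tz":0,"roll":0},{"tx":-120,"ty":210,"tz":0,"roll":0},{"tx":-140,"ty":240,"tz":0,"roll":0},{"tx":-150,"ty":260,"tz":0,"roll":0},{"tx":-150,"ty":260,"tz":0,"roll":0}]'

```text
t: 16.87
eef_pos: [456.8, -243.3, 227.7]
tcp_rot: [3.141, 0.001, -0.3]
ft_force: [0.6, -0.1, -0.5]
opening: 0.475
grip_force: 0.0
```

```bash
python3 st.py; python3 - <<'E'
from h import *
a=cam("side");b=cam("top")
cv2.imwrite("pics/end.png",np.hstack([cv2.resize(i[y:y+h,x:x+w],(400,400),interpolation=cv2.INTER_CUBIC) for i,x,y,w,h in((a[0],265,145,80,80),(b[0],310,130,80,80))]))
E
```

```text
t 16.8667 bx,by,z - hole -112.2 -261.53 126.23 yaw -0.3004 F b: 0.59 0.05 -0.54 open 0.475
```

View pics/end.png

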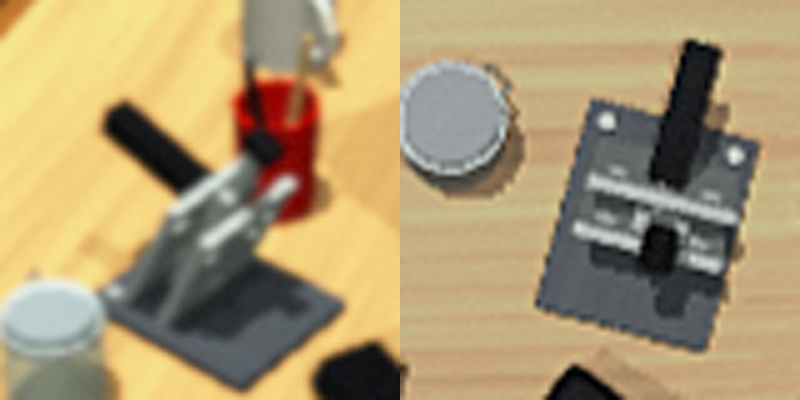

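The pin's grip butts against the front plate at crop (185,190) in the side view and (670,185) in the top view. The lever is upright, the jar and cup are standing, and the arm is clear. I'm handing in.

```bash
python3 -c "
from cell import env
print(env.job_done())"
```

```text
the job is handed in; nothing more can be done
None
```

I swung the lever upright, pushed the long pin through until its grip butted against the front plate, let go and moved the arm clear, then handed the job in at about 17 s; no verdict came back.

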